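# File a floor sample under the spring arm

## Task

Tuck the blue floor sample under the sprung arm of the sample holder, on top of the pile that is already there, lying flat and lined up with the pile, and let go so that the arm holds it down. The pile must stay in place in the holder.

Things in the scene. Friction and masses are not known exactly. Their poses are not given: they have to be found in the camera images.
- blue_sample: Blue floor-covering sample: stiff flat plate 140 x 50 x 8 mm (its x, y, z), 60 g, small steel eyelet near its +x end. Lies flat among two alike, green and white, in any order, with +x within 25 degrees of straight ahead. Origin: centre of its underside. Grip across the 50 mm width near one end (up to 50 mm from the centre), so the other end goes in first.
- holder: Black sample holder fixed to the desk. Origin on the desk, below the pile's centre. Base 74 mm wide (y), x -80 to 100 mm, 8 mm high. Open at its -x end; samples slide in along +x to a stop plate at x = 72 mm (top 40 mm high). Low cheeks at y = +-29 mm, x > 2 mm, end 4 mm below the pile's top. New sample belongs with its origin at x = y = 0, 24 mm high, long side along x.
- press_arm (a joint): Angle (rad) of the steel spring arm hinged at the holder's back: 0 on the pile, grows as its front rises; 0.11 with one more sample under. Its bar presses at holder x = 18 mm, about 2.5 N; before it a 44 mm wide lip slopes up at 26 degrees to x = -18 mm, 43 mm high: a mouth 17 mm high above the pile. A sample slid in along the pile's top lifts the arm by itself.
- pile_top: Grey upper sample of the pile, 140 x 50 x 8 mm, loose, held down by the arm. Origin: centre of its underside, 16 mm above the desk. Another (dark wood) lies beneath it; the pile spans holder x = -70 to 70 mm and its top is 24 mm above the desk.

How it is judged:
By the outcome, as a careful person would: the job done as asked, in the order asked, and still so for the second after the job is handed in, with the robot touching nothing.
It also fails if it takes over 42 s, if anything falls off the work surface, if the arm or the gripper's body presses on something with over 40 N, if the wrist force passes 120 N, or if a joint passes its speed limit or range.

## Robot

A 6-joint arm with a two-finger parallel gripper is mounted at the origin on a cart in front of the work surface, level with it; the furniture and walls round the work are solid. World frame = base frame: x ahead of the robot, y to its left, z up, the work surface at z = 0. Lengths are in mm, angles in rad, forces in N, time in s.
With the tool pointing down it reaches from about 400 to 925 mm from the base axis. Payload 12.5 kg.
Tool frame: the origin (TCP) lies at the very end of the fingers, on their centre line; the grasp point (between the pads) lies 19 mm behind it; z points along the fingers, x is the direction in which the jaws open and shut, and the axes are right-handed (so a half turn about z gives the same grasp; the last joint's range is limited). The gripper opens to 95 mm and grips with 3 to 60 N. Pads are 20 mm wide; open, the fingers measure 119 mm over their backs; the gripper's body (75 mm by 180 mm) begins 59 mm behind the grasp point.
Start: joints at [-1.268, 0.491, 1.559, -0, 1.092, -0.106], TCP at [248.467, -573.508, 214.661] pointing down, gripper open.
Joint ranges: [-3.1, 3.1], [-0.84, 2.19], [0.05, 2.79], [-1.13, 4.28], [0.06, 2.93], [-2.69, 2.69]. Speed limits (rad/s): [2.22, 2.22, 2.79, 3.14, 3.14, 3.14].

## Interface

Orientations are given as [roll, pitch, yaw] about the fixed x, y, z axes, in that order (R = Rz(yaw) Ry(pitch) Rx(roll)).
In Python, from cell import env gives the robot as it stands.
- The arm moves only by the tool arm_command, never from a script. Its argument "motion" is one flat list of numbers, 7 for each row, row after row: the opening, from -1 (shut) to 1 (fully open), then the shift along the tool's x, y, z in mm, then the turn, a rotation vector about the tool's x, y, z in degrees. In form: [fingers, dx, dy, dz, rx, ry, rz, fingers, dx, dy, dz, rx, ry, rz, ...]. A call has 1 to 20 rows; each row is the pose to reach, as a shift and turn from the pose commanded when the call began, along the tool's axes at that moment; what a row does not reach only later rows make up. A row lasts 1/10 s, in which the tool goes at most 50 mm and 8.59 degrees, less where a joint would pass 70% of its speed; a pose out of reach is approached as far as the arm can. A call with a gripper value outside its range is refused whole. The fingers move at their own pace and stop on an object; the grip force is fixed at half the most. Time passes only in rows, so rows that repeat a pose let the fingers close. It gives the time, the measured TCP pose, the force and the opening at its end, in the units of the state.
- env.state(): the state, without advancing time (a new reading comes with each control period).
- env.read_camera(name): name is "side" or "top"; returns (picture, depth): 400x640x3 uint8, red, green, blue; 400x640 float32, mm along the optical axis (not along the pixel's ray), 0 where there is no reading.
- env.calibration(name): a dict with "fx", "fy", "cx", "cy" (pixels), "cam_to_world" (4x4, takes a point from camera to world coordinates). Camera axes: x right, y down, z forward; pixel columns grow to the right and rows downward; lengths in mm; the calibration is good to about 2 mm. A picture is of the moment at which its call begins. calibration takes no time and is no camera call.
- env.job_done(): hands the job in, once; it reports no verdict.
Trained networks look in the newest picture that a camera, given by its name, has taken for a name from the list of things; names that differ only in an ending like _2 or _b are one class to them, and where a whole thing is asked for, a point or a joint stands for the part that bears it (a point fixed in the world has none). Each returns a list of dicts, best first, with "confidence" (0 to 1); they miss things now and then, are a little off and sometimes report something else, mostly with a low value. They report only what shows in the picture. A call takes as long as a camera call.
- env.recognise(camera, label): "location" ([column, row] in pixels, amid what is visible of it).
- env.silhouettes(camera, label): "region" (400x640 bool, what is visible of it) and "location" ([column, row] in pixels, amid what is visible of it).
- env.spot_point(camera, label): "location" ([column, row] in pixels: a listed point, or the origin of a listed thing).
The state is a dict: "t": time; "joints": joint angles; "qvel": joint speeds; "tau": joint torques, N m; "eef_pos": TCP position; "tcp_rot": TCP orientation; "ft_force": force on the tool from outside, world axes, zero at the start; "moment": the same for the moment, N m; "opening": opening from 0.0 (shut) to 1.0 (fully open).
Only numpy, scipy, OpenCV 4.12 (cv2) and the standard library are available. Lean on these libraries where they do the work, as an engineer would, in place of code of your own. Each camera call takes 0.05 s, during which the arm holds its last target.

## Working session

There is one attempt and no reset: what is moved stays moved. The work goes in short steps, Python scripts to look and compute and a tool call to move; the robot and the scene stay as the last step left them, time stands still between calls to the robot, and variables do not carry over. Pictures are saved under pics/ and viewed, and the job is handed in when it is done.

Besides the shell and the picture viewer there is one more tool, called after ">>>" by a JSON object that holds its "api" and its "payload". arm_command: Moves the arm, as the interface text tells. Its arguments: {"type":"object","properties":{"motion":{"type":"array","items":{"type":"number"}}},"required":["motion"]}

```bash
mkdir -p pics; ls
python3 - <<'E'
from cell import env
import cv2
s=env.state();print(s)
for n in("top","side"):
    p,d=env.read_camera(n);cv2.imwrite(f"pics/{n}0.png",p[:,:,::-1]);
    import numpy as np; np.save(f"d_{n}0.npy",d)
    c=env.calibration(n);print(n,c)
    for l in("blue_sample","holder","pile_top"):
        print(l,[(r["location"],r["confidence"]) for r in env.spot_point(n,l)][:2])
    r=env.silhouettes(n,"blue_sample")
    if r: np.save(f"m_{n}0.npy",r[0]["region"]);print(r[0]["location"],r[0]["confidence"],r[0]["region"].sum())
E
```

```text
pics
{'t': 0.0, 'joints': array([-1.26759149e+00,  4.91524807e-01,  1.55947922e+00,  4.49580271e-06,
        1.09172088e+00, -1.05576999e-01]), 'qvel': array([ 0.00100043,  0.00104072, -0.00024245,  0.00117706,  0.00014679,
       -0.00032428]), 'tau': array([ 3.59318066e-03, -6.12635493e+01, -2.58183718e+01,  6.94742636e-02,
        4.82054742e-02, -8.64665003e-05]), 'eef_pos': array([ 248.38787256, -573.23408421,  214.07309665]), 'tcp_rot': array([-3.14146937e+00,  1.12553115e-03, -1.16201650e+00]), 'ft_force': array([-0.14535341, -0.39358918, -0.20072632]), 'moment': array([-0.00488948,  0.02307538, -0.00687238]), 'opening': 1.001230288668417}
top {'fx': 380.8003482775064, 'fy': 380.8003482775064, 'cx': 318.35566982021317, 'cy': 196.85777950307258, 'cam_to_world': array([[ 1.72593980e-01, -9.58658948e-01,  2.26239563e-01,
         4.20597251e+02],
       [-9.84983366e-01, -1.68996712e-01,  3.53253354e-02,
         7.06481867e+01],
       [ 4.36879341e-03, -2.28939146e-01, -9.73430933e-01,
         8.74943999e+02],
       [ 0.00000000e+00,  0.00000000e+00,  0.00000000e+00,
         1.00000000e+00]])}
blue_sample [([255.7, 237.2], 0.65)]
holder [([414.5, 205.7], 0.61)]
pile_top [([416.5, 201.0], 0.72)]
[257.4, 237.3] 0.76 1360
side {'fx': 422.1554603000159, 'fy': 422.1554603000159, 'cx': 324.2854695121905, 'cy': 200.63637555609336, 'cam_to_world': array([[-9.97706035e-01, -1.61539432e-02,  6.57397681e-02,
         5.14992464e+02],
       [-6.35741479e-02,  5.57247091e-01, -8.27909419e-01,
         1.00908659e+03],
       [-2.32592928e-02, -8.30189574e-01, -5.56995759e-01,
         6.81089459e+02],
       [ 0.00000000e+00,  0.00000000e+00,  0.00000000e+00,
         1.00000000e+00]])}
blue_sample []
holder [([314.0, 178.2], 0.75)]
pile_top [([306.2, 170.8], 0.91)]
[357.4, 253.4] 0.78 950
```

View pics/top0.png

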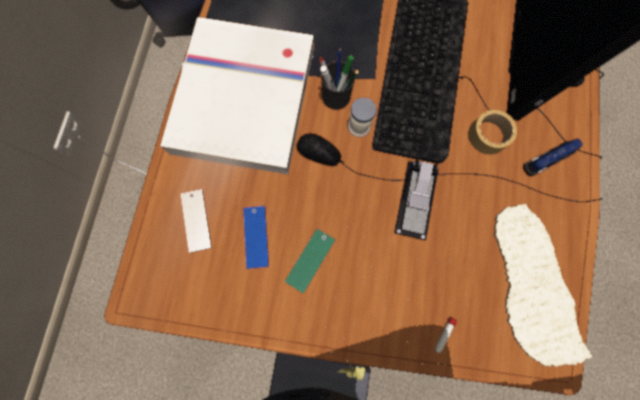

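View pics/side0.png

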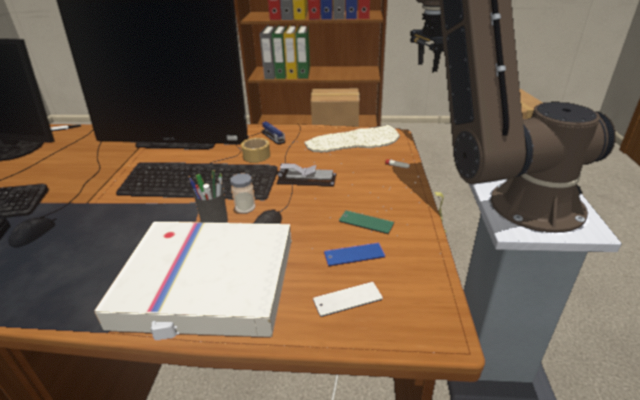

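```bash
cat > h.py <<'E'
import numpy as np
def cloud(d,c):
    v,u=np.mgrid[0:400,0:640]
    P=np.stack([(u-c["cx"])/c["fx"]*d,(v-c["cy"])/c["fy"]*d,d,np.ones_like(d)],-1)
    W=P@c["cam_to_world"].T
    W[d<=0]=np.nan
    return W[...,:3]
E
python3 - <<'E'
from cell import env
from h import *
import cv2
for n in("top","side"):
    d=np.load(f"d_{n}0.npy");m=np.load(f"m_{n}0.npy");W=cloud(d,env.calibration(n))
    e=cv2.erode(m.astype(np.uint8),np.ones((3,3)))>0
    P=W[m&(d>0)];Pe=W[e&(d>0)]
    print(n,np.median(Pe,0),Pe[:,2].std()); r=cv2.minAreaRect(P[:,:2].astype(np.float32));print(r)
    img=cv2.imread(f"pics/{n}0.png"); 
    c=[(200,150,480,290)if n=="top" else (230,110,430,300)][0]
    cv2.imwrite(f"pics/{n}0z.png",cv2.resize(img[c[1]:c[3],c[0]:c[2]],None,fx=2.8,fy=2.8,interpolation=cv2.INTER_CUBIC))
E
```

```text
top [504.60241563 227.40632974   7.07875397] 1.536024910199935
((508.5386657714844, 230.27891540527344), (143.72860717773438, 53.63909912109375), 15.401028633117676)
side [509.49378947 234.60700355   6.28339665] 1.6426908272415144
((509.2547912597656, 225.3978271484375), (141.06466674804688, 65.21672058105469), 14.825919151306152)
```

View pics/top0z.png

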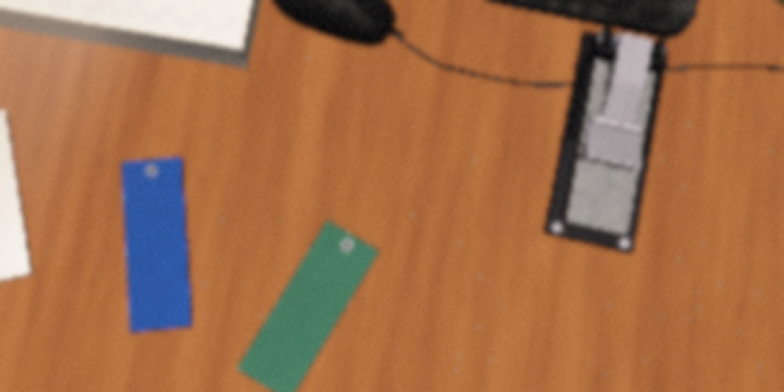

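View pics/side0z.png

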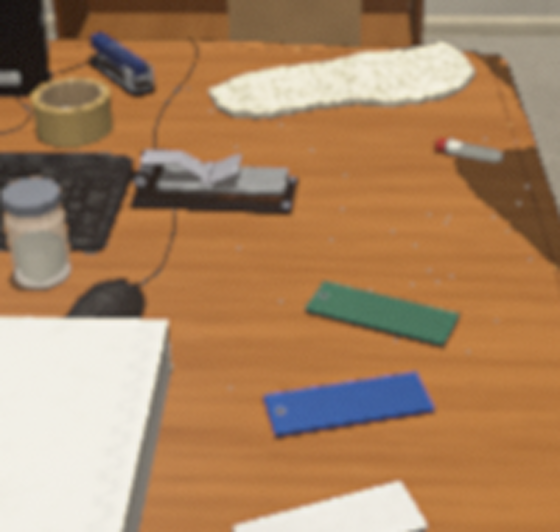

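Run:
```python
from cell import env
from h import *
import cv2
for n in("top","side"):
    d,p=None,None
    p,d=env.read_camera(n)
    W=cloud(d,env.calibration(n))
    for l in("pile_top","holder","blue_sample","press_arm"):
        r=env.silhouettes(n,l)
        if not r: print(n,l,"none");continue
        m=r[0]["region"];np.save(f"m_{n}_{l}.npy",m)
        P=W[m&(d>0)];print(n,l,r[0]["confidence"],m.sum(),np.median(P,0),cv2.minAreaRect(P[:,:2].astype(np.float32)), np.percentile(P[:,2],[5,25,50,75,95]).round(1))
    np.save(f"d_{n}1.npy",d)
```

```text
top pile_top 0.57 702 [ 614.69430334 -119.93191736   22.68740192] ((647.684814453125, -128.94122314453125), (57.16508865356445, 137.74508666992188), 87.14291381835938) [19.9 21.6 22.7 23.7 25.1]
top holder 0.76 1543 [ 669.16167599 -123.16226737   24.99271508] ((661.06396484375, -126.90757751464844), (76.3180923461914, 186.04115295410156), 86.4636459350586) [ 4.6  7.4 25.  38.1 46.2]
top blue_sample 0.75 1349 [504.60526961 227.06583046   7.06492736] ((507.373779296875, 228.05931091308594), (140.34779357910156, 50.329322814941406), 15.12353801727295) [4.5 6.1 7.1 8.1 9.6]
top press_arm 0.97 626 [ 674.36044605 -126.82408527   38.77497927] ((683.4285888671875, -125.3011474609375), (42.79581832885742, 107.97573852539062), 89.57696533203125) [28.  32.9 38.8 44.8 47.3]
side pile_top 0.83 395 [ 638.61499707 -112.7758008    22.10684785] ((648.43017578125, -142.94537353515625), (96.24004364013672, 143.7449951171875), 85.28963470458984) [16.  20.5 22.1 23.3 25.2]
side holder 0.81 602 [ 681.05446225 -101.98738556   15.03840756] ((664.2885131835938, -125.70165252685547), (87.12031555175781, 193.05003356933594), 83.32817077636719) [ 1.6  6.3 15.  33.3 45.5]
side blue_sample 0.81 883 [510.61892846 234.62272836   6.19020767] ((509.2247619628906, 226.03607177734375), (139.4977569580078, 62.636627197265625), 15.153154373168945) [1.8 5.2 6.2 7.2 8.4]
side press_arm 0.71 230 [ 677.04364027 -124.80666137   36.58890546] ((681.5693359375, -161.4325408935547), (114.84781646728516, 112.40443420410156), 82.48494720458984) [21.9 30.2 36.6 43.5 46.7]
```

```bash
cat >> h.py <<'E'
import cv2
def proj(P,c):
    P=np.atleast_2d(P).astype(float)
    M=np.linalg.inv(c["cam_to_world"]);Q=P@M[:3,:3].T+M[:3,3]
    return np.stack([c["fx"]*Q[:,0]/Q[:,2]+c["cx"],c["fy"]*Q[:,1]/Q[:,2]+c["cy"]],1)
def body(P,x,y,yaw):
    c,s=np.cos(yaw),np.sin(yaw);P=np.atleast_2d(P).astype(float)
    return np.stack([x+c*P[:,0]-s*P[:,1],y+s*P[:,0]+c*P[:,1],P[:,2]],1)
def box(x0,x1,y0,y1,z0,z1):
    return np.array([[x,y,z] for x in(x0,x1) for y in(y0,y1) for z in(z0,z1)],float)
def soft(hull_pts,k=8):
    h=cv2.convexHull(hull_pts.astype(np.float32)).reshape(-1,2)
    m=np.zeros((400,640),np.float32)
    # antialias by supersampling in local roi
    x0,y0=np.floor(h.min(0)).astype(int)-2;x1,y1=np.ceil(h.max(0)).astype(int)+3
    b=np.zeros(((y1-y0)*k,(x1-x0)*k),np.uint8)
    cv2.fillConvexPoly(b,np.round(((h-[x0,y0]+.5)*k-.5)*16).astype(np.int32),1,shift=4)
    m[y0:y1,x0:x1]=cv2.resize(b.astype(np.float32),(x1-x0,y1-y0),interpolation=cv2.INTER_AREA)
    return cv2.GaussianBlur(m,(0,0),0.8)
E
cat > fit.py <<'E'
from cell import env
from h import *
from scipy.optimize import minimize
acc={}
for n in("top","side"):
    acc[n]=np.mean([env.read_camera(n)[0].astype(np.float32) for _ in range(6)],0);np.save(f"avg_{n}.npy",acc[n])
C={n:env.calibration(n) for n in acc}
def fgfield(img,boxpx,fg,bg):
    # projection of colour on fg-bg axis, 0..1
    a=(img-bg)@(fg-bg)/((fg-bg)@(fg-bg));return np.clip(a,-.2,1.2)
for n in acc:
    im=acc[n];c=C[n]
    def cost_blue(p,ret=False):
        h=proj(body(box(-70,70,-25,25,0,8),p[0],p[1],p[2]/57.3),c)
        m=soft(h);s=cv2.dilate((m>.02).astype(np.uint8),np.ones((5,5)))>0
        return m
    f0=[507,228,15]
    m=cost_blue(f0);fg=np.median(im[m>.98],0);ring=(cv2.dilate((m>.02).astype(np.uint8),np.ones((9,9)))>0)
    bg=np.median(im[ring&(m<.01)],0);a=fgfield(im,None,fg,bg)
    r=minimize(lambda p:((cost_blue(p)-a)[ring]**2).sum(),f0,method="Nelder-Mead",options=dict(initial_simplex=[f0,[511,228,15],[507,232,15],[507,228,18]],xatol=.02))
    print(n,"blue",r.x,r.fun)
E
python3 fit.py
python3 - <<'E'
import numpy as np,cv2
im=np.load("avg_top.npy")[155:245,385:445]
cv2.imwrite("pics/h1.png",cv2.resize(im[:,:,::-1],None,fx=6.6,fy=6.6,interpolation=cv2.INTER_NEAREST))
im=np.load("avg_side.npy")[150:200,265:345]
cv2.imwrite("pics/h2.png",cv2.resize(im[:,:,::-1],None,fx=8,fy=8,interpolation=cv2.INTER_NEAREST))
E
```

```text
top blue [506.35261056 228.15190081  15.28390584] 7.885270118713379
side blue [508.73545858 230.2823864   15.544763  ] 15.156631469726562[ WARN:0@0.032] global loadsave.cpp:1063 imwrite_ Unsupported depth image for selected encoder is fallbacked to CV_8U.
```

View pics/h1.png

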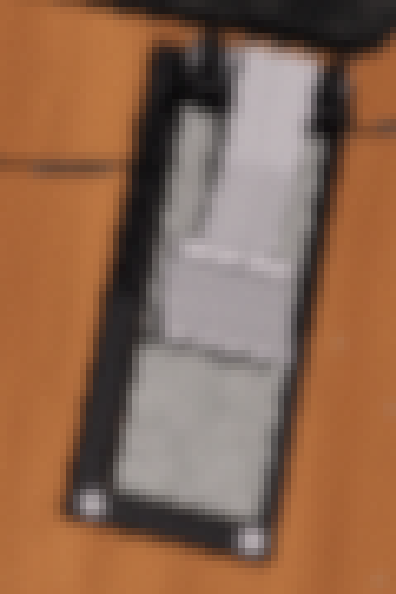

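View pics/h2.png

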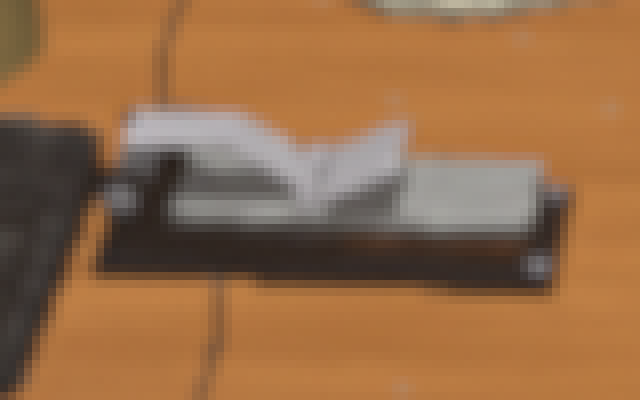

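```bash
cat > fith.py <<'E'
from cell import env
from h import *
from scipy.optimize import minimize
for n in("top","side"):
    im=np.load(f"avg_{n}.npy");c=env.calibration(n)
    def render(p,cols):
        x,y,yaw,px=p[0],p[1],p[2]/57.3,p[3]
        wood,black,grey,dark=cols
        b=soft(proj(body(box(-80,100,-37,37,0,8),x,y,yaw),c))[...,None]
        s=soft(proj(body(box(-70+px,70+px,-25+p[4],25+p[4],8,24),x,y,yaw),c))[...,None]
        t=soft(proj(body(box(-70+px,70+px,-25+p[4],25+p[4],24,24.01),x,y,yaw),c))[...,None]
        o=wood*(1-b)+black*b;o=o*(1-s)+dark*s;return o*(1-t)+grey*t
    p0=[655,-125,-3.5,0,0]
    hx=lambda q,z:soft(proj(body(q,*p0[:2],p0[2]/57.3),c))
    inn=hx(box(-70,-30,-20,20,24,24.01),0)>.98
    grey=np.median(im[inn],0)
    R=hx(box(-95,-24,-52,52,0,24),0)>.02
    if n=="top": R|=(hx(box(-95,50,-52,52,0,8),0)>.02)&~(hx(box(-24,110,-29,29,0,50),0)>.01)
    wood=np.median(im[(hx(box(-130,-95,-40,40,0,.01),0)>.9)],0)
    black=np.array([38,32,32.]);dark=np.array([60,55,52.])
    rv=np.zeros((400,640),bool)
    u=proj(body([[-73,31,9],[-73,-31,9],[-73,31,5],[-73,-31,5]],*p0[:2],p0[2]/57.3),c)
    print(n,grey,wood)
    for q in u: cv2.circle(mm:=rv.astype(np.uint8),(int(round(q[0])),int(round(q[1]))),3,1,-1);rv|=mm>0
    R&=~rv
    def cost(v):
        p=v[:5];cols=(wood,v[5:6]*np.ones(3)*10,grey,v[6:7]*10*np.ones(3))
        return np.minimum(np.abs((render(p,cols)-im)[R])/20,3).__pow__(2).sum()+ (p[3]/2)**2*5+(p[4]/2)**2*5
    v0=np.array(p0+[3.5,6.]);S=[v0]+[v0+d for d in np.diag([5,5,3,1.5,1.5,2,3.])]
    r=minimize(cost,v0,method="Nelder-Mead",options=dict(initial_simplex=S,maxiter=800,xatol=.02,fatol=.05))
    r=minimize(cost,r.x,method="Nelder-Mead",options=dict(initial_simplex=[r.x]+[r.x+d for d in np.diag([3,3,2,1.5,1.5,2,3.])],maxiter=800,xatol=.02,fatol=.05))
    print(r.x.round(2),r.fun,R.sum(),cost(v0))
    x,y,yaw=r.x[0],r.x[1],r.x[2]/57.3
    k=7;x0,y0=(380,150) if n=="top" else (262,150)
    crop=cv2.resize(im[y0:y0+85,x0:x0+100].astype(np.uint8)[:,:,::-1],None,fx=k,fy=k,interpolation=cv2.INTER_CUBIC)
    for bx,col in(((-80,100,-37,37,8),(0,255,0)),((-80,100,-37,37,0),(0,160,0)),((-70+r.x[3],70+r.x[3],-25+r.x[4],25+r.x[4],24),(0,0,255))):
        q=np.array([[bx[0],bx[2],bx[4]],[bx[1],bx[2],bx[4]],[bx[1],bx[3],bx[4]],[bx[0],bx[3],bx[4]]])
        q=(proj(body(q,x,y,yaw),c)-[x0,y0]+.5)*k-.5
        cv2.polylines(crop,[np.round(q).astype(np.int32)],True,col,1)
    cv2.imwrite(f"pics/fith_{n}.png",crop)
E
python3 fith.py
```

```text
top [162.      156.33333 153.16667] [179.66667  111.        62.333332]
[ 6.4773e+02 -1.2504e+02 -3.9900e+00 -6.2000e-01 -6.4000e-01  4.7400e+00
  4.2600e+00] 1947.6209923743907 2192 6101.608669277895
side [158.66667 157.16667 153.16667] [183.66667  121.5       65.666664]
[ 651.06 -124.06   -3.68   -2.1     4.87    4.23    6.14] 532.8466316715976 657 1486.581901315831
```

View pics/fith_top.png

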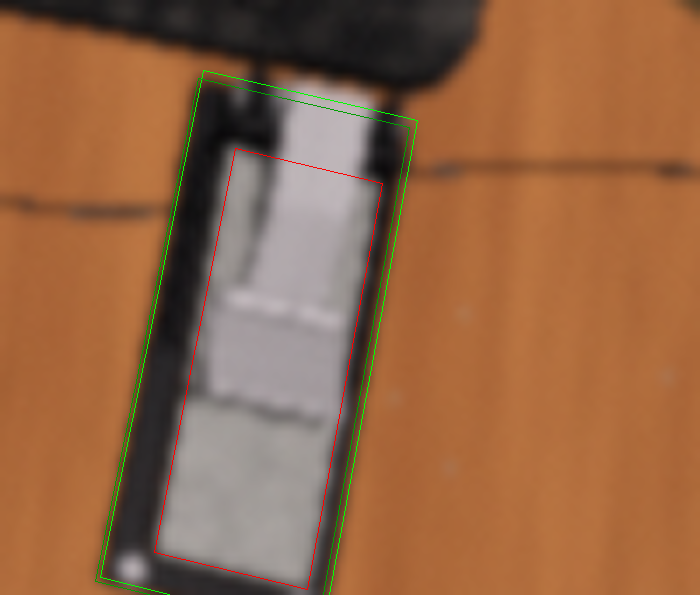

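View pics/fith_side.png

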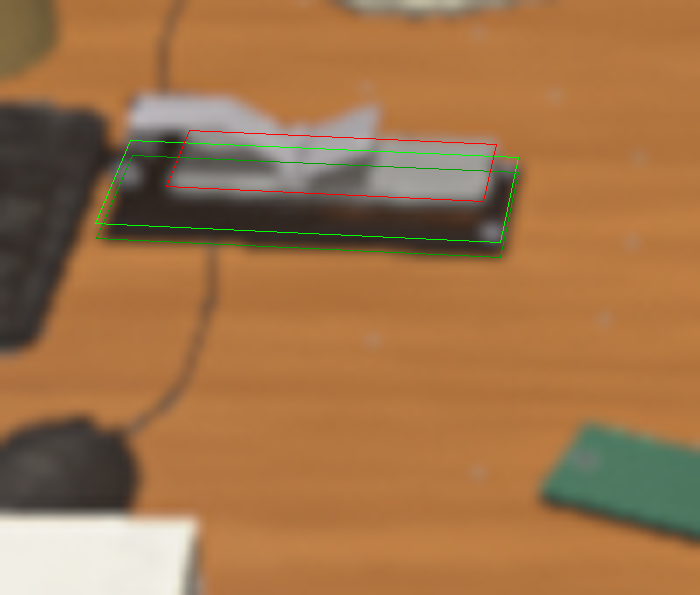

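```bash
cat > rows.py <<'E'
import numpy as np
from scipy.spatial.transform import Rotation as R
def rows(start,targets):
    # start/targets: x,y,z,yawdeg ; tool down
    S=R.from_euler("xyz",[np.pi,0,np.radians(start[3])])
    for t in targets:
        T=R.from_euler("xyz",[np.pi,0,np.radians(t[3])])
        d=S.inv().apply(np.array(t[:3])-start[:3]); rv=(S.inv()*T).as_rotvec(degrees=True)
        print(d.round(1),rv.round(2))
E
python3 - <<'E'
from rows import *
rows([248.467,-573.508,214.661,-66.58],[[520,-150,150,-70],[461.3,216.5,60,-74.6],[461.3,216.5,1.5,-74.6]])
E
```

```text
[-280.7 -417.5   64.7] [ 0.   -0.    3.42]
[-640.3 -509.3  154.7] [ 0.   -0.    8.02]
[-640.3 -509.3  213.2] [ 0.   -0.    8.02]
```

>>> {"api": "arm_command", "payload": {"motion": [0.5, -281, -418, 65, 0, 0, 3.4, 0.5, -281, -418, 65, 0, 0, 3.4, 0.5, -281, -418, 65, 0, 0, 3.4, 0.5, -281, -418, 65, 0, 0, 3.4, 0.5, -281, -418, 65, 0, 0, 3.4, 0.5, -281, -418, 65, 0, 0, 3.4, 0.5, -281, -418, 65, 0, 0, 3.4, 0.5, -281, -418, 65, 0, 0, 3.4, 0.5, -281, -418, 65, 0, 0, 3.4, 0.5, -281, -418, 65, 0, 0, 3.4, 0.5, -281, -418, 65, 0, 0, 3.4, 0.5, -640, -509, 155, 0, 0, 8, 0.5, -640, -509, 155, 0, 0, 8, 0.5, -640, -509, 155, 0, 0, 8, 0.5, -640, -509, 155, 0, 0, 8, 0.5, -640, -509, 155, 0, 0, 8, 0.5, -640, -509, 155, 0, 0, 8, 0.5, -640, -509, 155, 0, 0, 8, 0.5, -640, -509, 155, 0, 0, 8, 0.5, -640, -509, 155, 0, 0, 8]}}

```text
t: 3.6
eef_pos: [460.3, 218.5, 58.8]
tcp_rot: [3.141, -0.0, -1.298]
ft_force: [-0.5, -1.2, 0.3]
opening: 0.752
```

Run:
```python
from cell import env
import cv2,numpy as np
ims=[]
for n in("side","top"):
    p,d=env.read_camera(n)
    q=p[190:310,300:440] if n=="side" else p[170:310,190:340]
    cv2.imwrite(f"pics/{n}2.png",cv2.resize(q[:,:,::-1],None,fx=4,fy=4,interpolation=cv2.INTER_CUBIC))
s=env.state();print(s["t"],s["eef_pos"],s["tcp_rot"],s["qvel"].round(3))
```

```text
3.7 [461.08386035 216.02577665  59.56061489] [ 3.14135576e+00 -2.23396014e-04 -1.30034925e+00] [-0.035 -0.009  0.005  0.001  0.    -0.001]
```

View pics/side2.png

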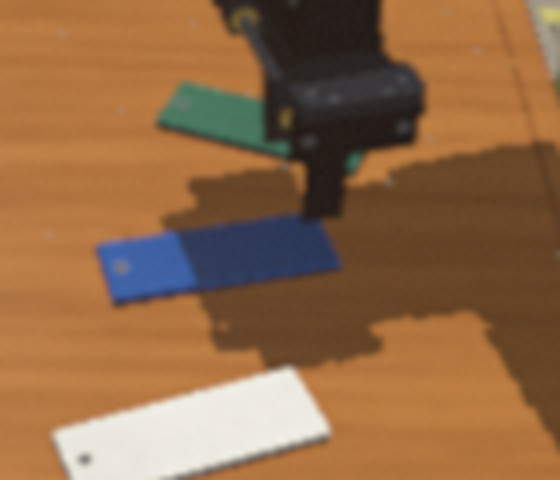

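View pics/top2.png

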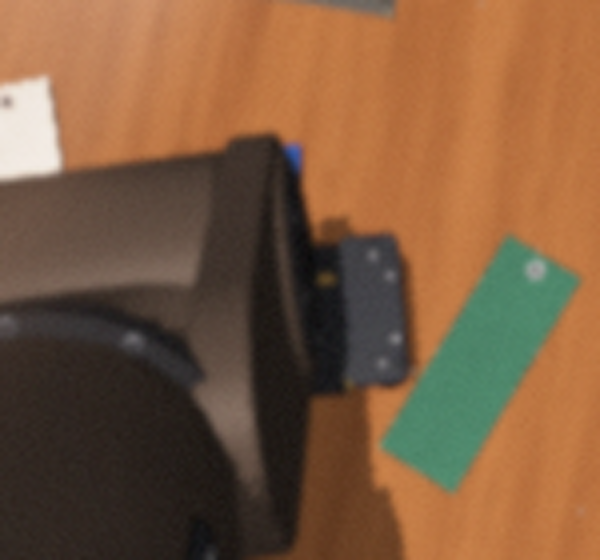

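>>> {"api": "arm_command", "payload": {"motion": [0.5, 0, 0, 25, 0, 0, 0, 0.5, 0, 0, 45, 0, 0, 0, 0.5, 0, 0, 53, 0, 0, 0, 0.5, 0, 0, 58, 0, 0, 0, 0.5, 0, 0, 58, 0, 0, 0, 0.5, 0, 0, 58, 0, 0, 0, -1, 0, 0, 58, 0, 0, 0, -1, 0, 0, 58, 0, 0, 0, -1, 0, 0, 58, 0, 0, 0, -1, 0, 0, 58, 0, 0, 0, -1, 0, 0, 58, 0, 0, 0, -1, 0, 0, 58, 0, 0, 0]}}

```text
t: 4.9
eef_pos: [461.2, 216.1, 1.8]
tcp_rot: [-3.141, -0.0, -1.301]
ft_force: [-0.7, 0.5, 5.8]
opening: 0.522
```

Run:
```python
from rows import *
rows([461.3,216.5,1.7,-74.6],[[461.3,216.5,80,-74.6],[476.7,-112.7,80,-93.9]])
```

```text
[  0.    0.  -78.3] [0. 0. 0.]
[321.5  72.6 -78.3] [ 0.  -0.  19.3]
```

>>> {"api": "arm_command", "payload": {"motion": [-1, 0, 0, -10, 0, 0, 0, -1, 0, 0, -35, 0, 0, 0, -1, 0, 0, -65, 0, 0, 0, -1, 0, 0, -78, 0, 0, 0, -1, 0, 0, -78, 0, 0, 0, -1, 0, 0, -78, 0, 0, 0]}}

```text
t: 5.5
eef_pos: [460.9, 216.0, 79.6]
tcp_rot: [-3.141, -0.0, -1.302]
ft_force: [-0.0, -0.0, -0.7]
opening: 0.522
```

Run:
```python
from cell import env
import cv2,numpy as np
for n in("side","top"):
    p,d=env.read_camera(n);np.save(f"im_{n}3.npy",p);np.save(f"d_{n}3.npy",d)
    q=p[150:300,300:460] if n=="side" else p[150:290,190:340]
    cv2.imwrite(f"pics/{n}3.png",cv2.resize(q[:,:,::-1],None,fx=4,fy=4,interpolation=cv2.INTER_CUBIC))
s=env.state();print(s["t"],s["eef_pos"],s["tcp_rot"],s["ft_force"],s["moment"],s["opening"])
```

```text
5.6 [460.65777583 215.91334901  78.83041683] [ 3.14012426e+00 -1.37072198e-04 -1.30169400e+00] [ 0.87186519  0.65759856 -0.7617171 ] [ 0.00604226  0.0073148  -0.0108123 ] 0.5210195735921332
```

View pics/side3.png

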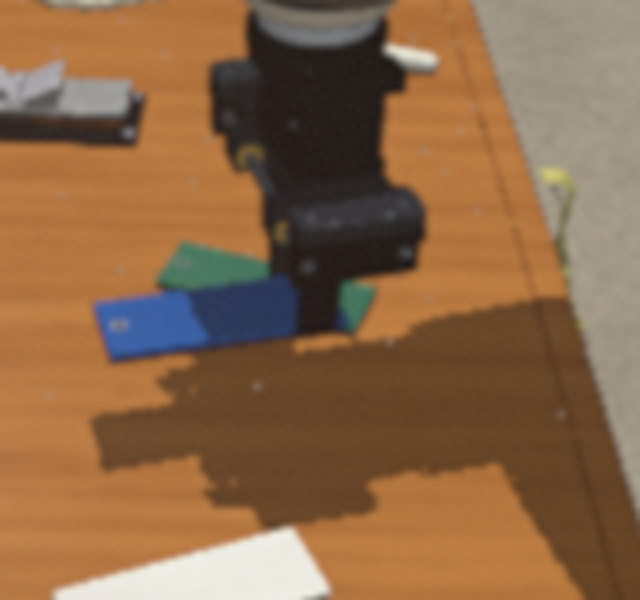

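View pics/top3.png

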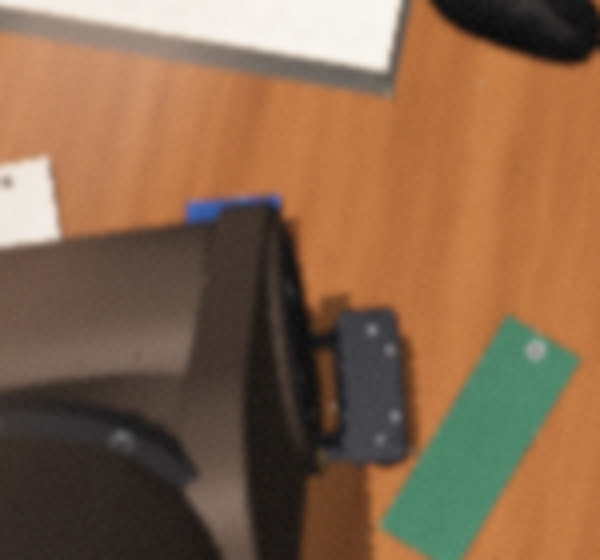

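```bash
cat > fit3.py <<'E'
from cell import env
from h import *
import sys
from scipy.optimize import minimize
from scipy.spatial.transform import Rotation as Ro
def pose(p,tcp,yaw0):
    # p: a along, b across, dyaw deg, pitch deg(nose up +), zc
    Rm=Ro.from_euler("zy",[yaw0+p[2],-p[3]],degrees=True).as_matrix()
    B=box(-70,70,-25,25,0,8)
    # pivot at grip (x=-48)
    u=Ro.from_euler("z",yaw0,degrees=True).apply([[1,0,0],[0,1,0]])
    piv=tcp+u[0]*p[0]+u[1]*p[1]+np.array([0,0,p[4]])
    return (B+[48,0,0])@Rm.T+piv
def run(im,n,tcp,yaw0,fixz=-1.7,x_limit=None,verbose=True):
    c=env.calibration(n)
    im=cv2.GaussianBlur(im,(3,3),.5).astype(np.float32)
    rat=im[...,2]/(im.sum(2)+1)     # blue fraction, shadow-insensitive
    a=np.clip((rat-.30)/(.60-.30),0,1)
    f0=[0,0,0,0,fixz];m0=soft(proj(pose(f0,tcp,yaw0),c))
    ring=cv2.dilate((m0>.02).astype(np.uint8),np.ones((13,13)))>0
    cut=proj(tcp+Ro.from_euler("z",yaw0,degrees=True).apply([16,0,0]),c)[0]
    v,u=np.mgrid[0:400,0:640]
    ring&=(u<cut[0]-2)if n=="side" else ring
    lvl=np.median(a[ring&(m0>.98)]);a=a/lvl
    def cost(q): return ((soft(proj(pose([q[0],q[1],q[2],q[3],fixz],tcp,yaw0),c))-a)[ring]**2).sum()+ (q[2]/1.)**2*.3
    r=minimize(cost,[0,0,0,0],method="Nelder-Mead",options=dict(initial_simplex=[[0,0,0,0],[4,0,0,0],[0,3,0,0],[0,0,2,0],[0,0,0,2]],xatol=.02,fatol=.01,maxiter=600))
    print(n,"a,b,dyaw,pitch",r.x.round(2),"cost",round(r.fun,2),"base",round(cost([0,0,0,0]),2),"npix",ring.sum())
    return r.x
if __name__=="__main__":
    run(np.load("im_side3.npy"),"side",np.array([460.9,216,79.3]),90-74.6)
E
python3 fit3.py
python3 - <<'E'
import numpy as np
im=np.load("im_side3.npy").astype(float);r=im[...,2]/(im.sum(2)+1)
print(r[228,325:400:5].round(2))
E
```

```text
side a,b,dyaw,pitch [-1.48 -1.61 -1.96 -2.97] cost 34.96 base 38.7 npix 1647
[0.51 0.5  0.5  0.51 0.51 0.46 0.47 0.47 0.47 0.47 0.29 0.28 0.42 0.3
 0.17]
```

Run:
```python
from fit3 import *
im=np.load("im_side3.npy").astype(np.float32);c=env.calibration("side")
tcp=np.array([460.9,216,79.3]);yaw0=15.4
f=im[...,2]-im[...,0]
v,u=np.mgrid[0:400,0:640]
m0=soft(proj(pose([0,0,0,0,-1.7],tcp,yaw0),c))
ring=(cv2.dilate((m0>.02).astype(np.uint8),np.ones((11,11)))>0)&(u<346)&~((v<224)&(u>337))
fg=np.median(f[ring&(m0>.98)]);bg=np.median(f[ring&(m0<.01)]);a=(f-bg)/(fg-bg);print(fg,bg)
for dyaw in(0,):
  for cam in((0,0),(1.2,.8)):
    t=tcp+[*cam,0]
    def cost(q): return ((soft(proj(pose([q[0],0,dyaw,q[1],-1.7],t,yaw0),c))-a)[ring]**2).sum()
    r=minimize(cost,[0,0],method="Nelder-Mead",options=dict(initial_simplex=[[0,0],[4,0],[0,2]]));print(cam,r.x,r.fun)
def cost(q): return ((soft(proj(pose([q[0],q[1],q[2],0,-1.7],tcp,yaw0),c))-a)[ring]**2).sum()
r=minimize(cost,[0,0,0],method="Nelder-Mead",options=dict(initial_simplex=[[0,0,0],[4,0,0],[0,2,0],[0,0,2]]));print("nopitch",r.x,r.fun)
k=8;x0,y0=315,205
crop=cv2.resize(im[y0:y0+50,x0:x0+90].astype(np.uint8)[:,:,::-1],None,fx=k,fy=k,interpolation=cv2.INTER_CUBIC)
h=cv2.convexHull(proj(pose([0,0,0,0,-1.7],tcp,yaw0),c).astype(np.float32)).reshape(-1,2)
cv2.polylines(crop,[np.round((h-[x0,y0]+.5)*k-.5).astype(np.int32)],True,(0,255,0),1);cv2.imwrite("pics/ov3.png",crop)
```

```text
102.0 -116.0
(0, 0) [ 0.56961727 -0.43467808] 6.182883262634277
(1.2, 0.8) [-0.72482827 -0.14722831] 6.38203763961792
nopitch [ 0.81734847  0.97614302 -0.2830541 ] 6.521634101867676
```

View pics/ov3.png

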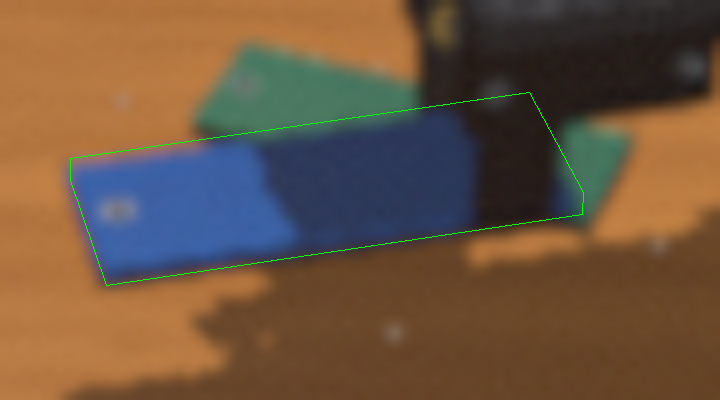

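>>> {"api": "arm_command", "payload": {"motion": [-1, 50, 11, 0, 0, 0, 3, -1, 100, 23, 0, 0, 0, 6, -1, 150, 34, 0, 0, 0, 9, -1, 200, 45, 0, 0, 0, 12, -1, 250, 56, 0, 0, 0, 15, -1, 300, 68, 0, 0, 0, 18, -1, 321.6, 72.6, 0, 0, 0, 19.3, -1, 321.6, 72.6, 0, 0, 0, 19.3, -1, 321.6, 72.6, 0, 0, 0, 19.3, -1, 321.6, 72.6, 25, 0, 0, 19.3, -1, 321.6, 72.6, 40, 0, 0, 19.3, -1, 321.6, 72.6, 48, 0, 0, 19.3, -1, 321.6, 72.6, 51, 0, 0, 19.3, -1, 321.6, 72.6, 51, 0, 0, 19.3, -1, 321.6, 72.6, 51, 0, 0, 19.3]}}

```text
t: 7.1
eef_pos: [476.9, -113.0, 29.1]
tcp_rot: [-3.141, -0.0, -1.638]
ft_force: [-0.5, 0.2, -0.4]
opening: 0.518
```

Run:
```python
from cell import env
import cv2,numpy as np
for n in("side","top"):
    p,d=env.read_camera(n);np.save(f"im_{n}4.npy",p);np.save(f"d_{n}4.npy",d)
    q=p[110:220,260:420] if n=="side" else p[150:270,370:500]
    cv2.imwrite(f"pics/{n}4.png",cv2.resize(q[:,:,::-1],None,fx=5,fy=5,interpolation=cv2.INTER_CUBIC))
s=env.state();print(s["t"],s["eef_pos"],s["tcp_rot"],s["ft_force"],s["moment"],s["opening"])
```

```text
7.2 [ 476.93960972 -113.23078289   29.20177744] [-3.14060706e+00 -3.88958002e-04 -1.63822233e+00] [-0.22581683 -0.04500723 -0.16386684] [ 0.04380703  0.02899701 -0.00829629] 0.5218657131729535
```

View pics/side4.png

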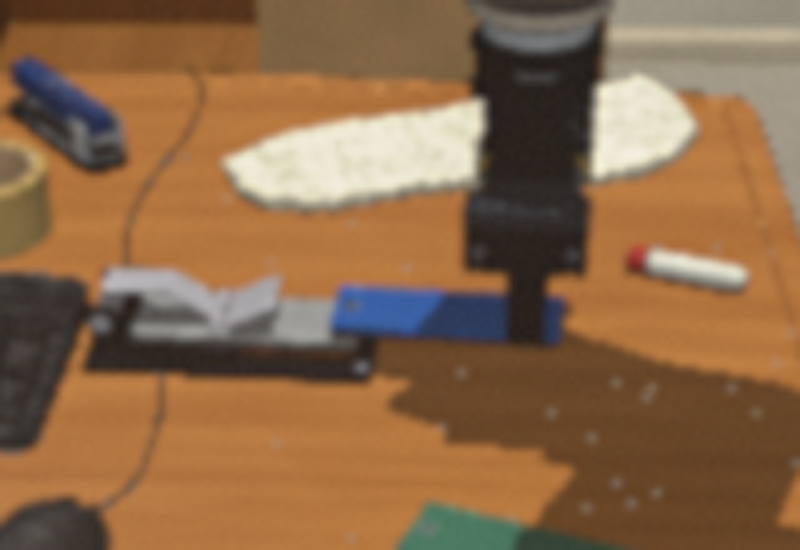

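View pics/top4.png

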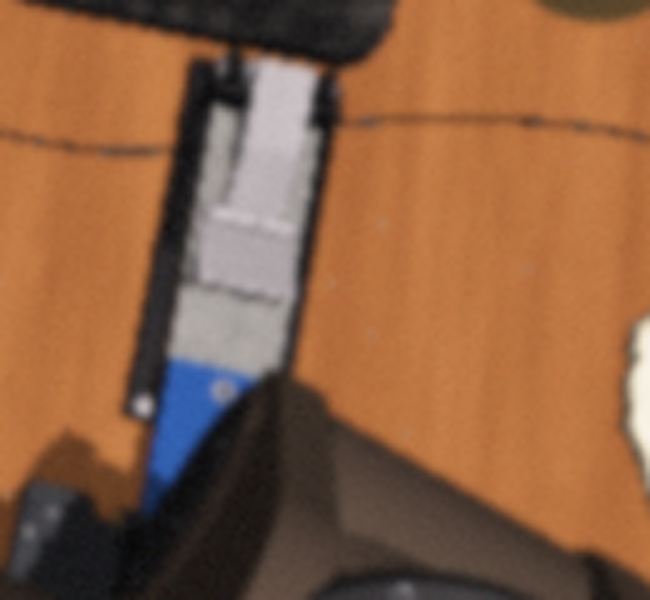

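Run:
```python
from fit3 import *
im=np.load("im_top4.npy").astype(np.float32);c=env.calibration("top")
# holder in top frame
H=np.array([647.73,-125.04]);hy=-3.99
z=29.0-1.7
f=im[...,2]-im[...,0]
v,u=np.mgrid[0:400,0:640]
# visible nose region: front 25 mm, left part; region by crop px
cx,cy=370+u*0,150+v*0
ring=(u>=370+24)&(u<=370+46)&(v>=150+60)&(v<=150+100)&((u-370)*5+ (v-150)*5 < 625)
def P(q): # q: holder-x of origin, y, dyaw
    Bx=box(-70,70,-25,25,z,z+8)
    B=body(Bx,q[0],q[1],np.radians(q[2]))
    return body(B,H[0],H[1],np.radians(hy))
# feature normalise: wood -118, grey ~-9, black 0, blue +? -> use clipped
fb=np.median(f[150+76:150+84,370+34:370+42]);print("blue",fb)
# bg differs (grey/black both ~0): 
a=np.clip(f/fb,0,1)
def cost(q): return ((soft(proj(P(q),c))-a)[ring]**2).sum()+ .05*q[2]**2
r=minimize(cost,[-125,0,0],method="Nelder-Mead",options=dict(initial_simplex=[[-125,0,0],[-121,0,0],[-125,3,0],[-125,0,2]]));print(r.x,r.fun,ring.sum())
k=8;x0,y0=385,195
crop=cv2.resize(im[y0:y0+60,x0:x0+60].astype(np.uint8)[:,:,::-1],None,fx=k,fy=k,interpolation=cv2.INTER_CUBIC)
for q,col in((P(r.x),(0,255,0)),(body(box(-70.6,69.4,-25.6,24.4,24,24.01),H[0],H[1],np.radians(hy)),(0,0,255))):
    h=cv2.convexHull(proj(q,c).astype(np.float32)).reshape(-1,2)
    cv2.polylines(crop,[np.round((h-[x0,y0]+.5)*k-.5).astype(np.int32)],True,col,1)
cv2.imwrite("pics/ov4.png",crop)
```

```text
blue 124.5
[-125.54142514   -2.47241355    1.08109625] 10.0467263806351 690
```

View pics/ov4.png

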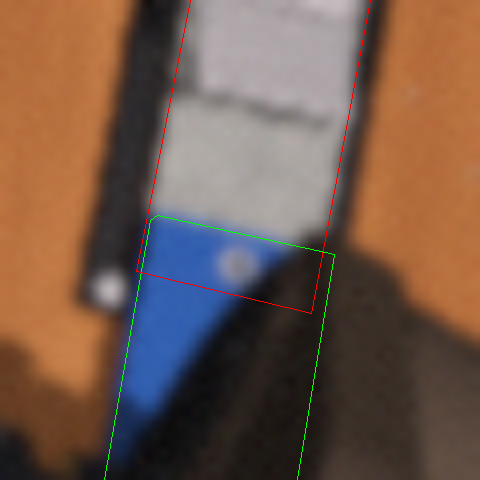

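>>> {"api": "arm_command", "payload": {"motion": [-1, -0.7, -20, 0, 0, 0, 0, -1, -0.7, -35, 0, 0, 0, 0, -1, -0.7, -40, 1.5, 0, 0, 0, -1, -0.7, -40, 2.7, 0, 0, 0, -1, -0.7, -48, 2.7, 0, 0, 0, -1, -0.7, -54, 2.7, 0, 0, 0, -1, -0.7, -60, 2.7, 0, 0, 0, -1, -0.7, -66, 2.7, 0, 0, 0, -1, -0.7, -72, 2.7, 0, 0, 0, -1, -0.7, -78, 2.7, 0, 0, 0, -1, -0.7, -84, 2.7, 0, 0, 0, -1, -0.7, -84, 2.7, 0, 0, 0]}}

```text
t: 8.4
eef_pos: [560.6, -118.1, 25.9]
tcp_rot: [3.141, 0.0, -1.638]
ft_force: [-1.5, 1.1, 2.5]
opening: 0.52
```

Run:
```python
from cell import env
import cv2,numpy as np
for n in("side","top"):
    p,d=env.read_camera(n);np.save(f"im_{n}5.npy",p)
    q=p[110:220,260:420] if n=="side" else p[150:270,370:500]
    cv2.imwrite(f"pics/{n}5.png",cv2.resize(q[:,:,::-1],None,fx=5,fy=5,interpolation=cv2.INTER_CUBIC))
s=env.state();print(s["t"],s["eef_pos"],s["tcp_rot"],s["ft_force"],s["moment"],s["opening"])
```

```text
8.5 [ 560.58788241 -118.13688348   25.90563187] [-3.14138012e+00 -2.21827362e-05 -1.63840048e+00] [-0.73998975  1.52190369 -0.1988782 ] [0.25742756 0.14741768 0.01490957] 0.5218224707899256
```

View pics/side5.png

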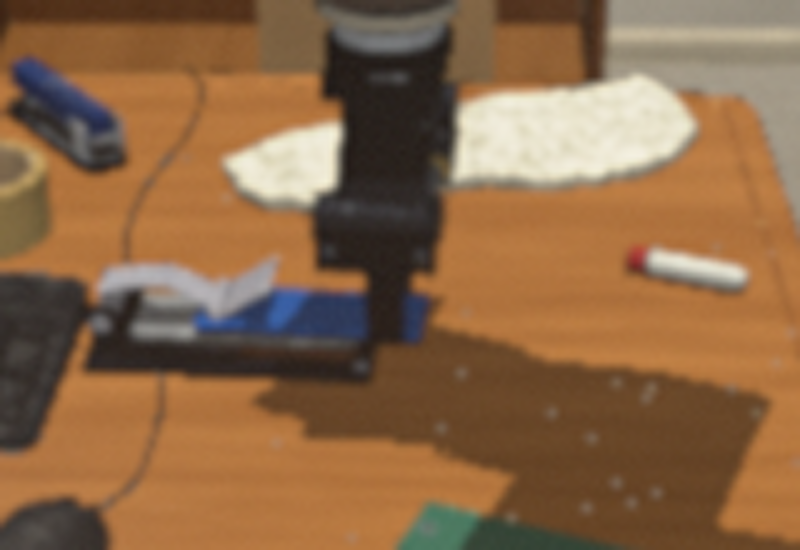

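View pics/top5.png

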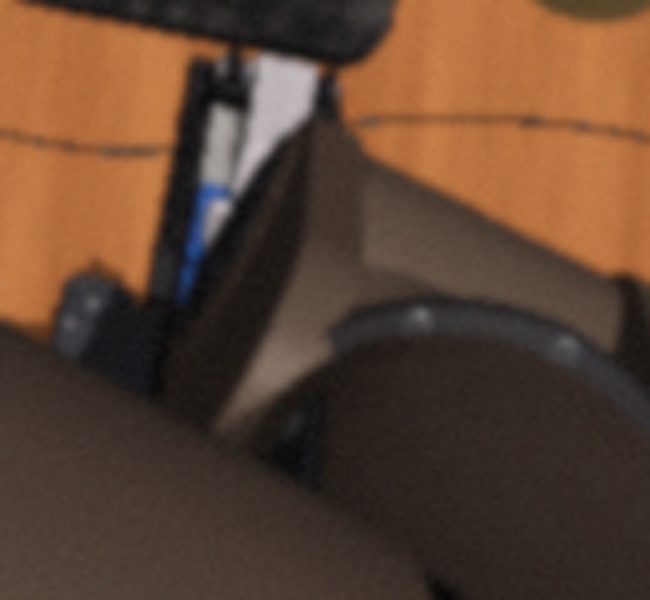

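>>> {"api": "arm_command", "payload": {"motion": [-1, 0, -6, 0, 0, 0, 0, -1, 0, -12, 0, 0, 0, 0, -1, 0, -18, 0, 0, 0, 0, -1, 0, -24, 0, 0, 0, 0, -1, 0, -30, 0, 0, 0, 0, -1, 0, -35, 0, 0, 0, 0, -1, 0, -38, 0, 0, 0, 0, -1, 0, -40, 0, 0, 0, 0, -1, 0, -40.5, 0, 0, 0, 0, -1, 0, -40.5, 0, 0, 0, 0, -1, 0, -40.5, 0, 0, 0, 0]}}

```text
t: 9.6
eef_pos: [599.9, -120.8, 25.9]
tcp_rot: [3.139, 0.0, -1.638]
ft_force: [-6.2, 0.9, 4.4]
opening: 0.522
```

Run:
```python
from cell import env
import cv2,numpy as np
for n in("side","top"):
    p,d=env.read_camera(n);np.save(f"im_{n}6.npy",p)
    q=p[130:200,260:360] if n=="side" else p[150:270,370:500]
    cv2.imwrite(f"pics/{n}6.png",cv2.resize(q[:,:,::-1],None,fx=7 if n=="side" else 5,fy=7 if n=="side" else 5,interpolation=cv2.INTER_CUBIC))
s=env.state();print(s["t"],s["eef_pos"],s["tcp_rot"],s["ft_force"],s["moment"],s["opening"])
```

```text
9.7 [ 599.94894206 -120.82393453   25.90214722] [ 3.13945231e+00  2.35047380e-04 -1.63844037e+00] [-6.89719838  0.79921675  4.55656978] [ 0.03636784  1.16723237 -0.04777541] 0.5222594668197011
```

View pics/side6.png

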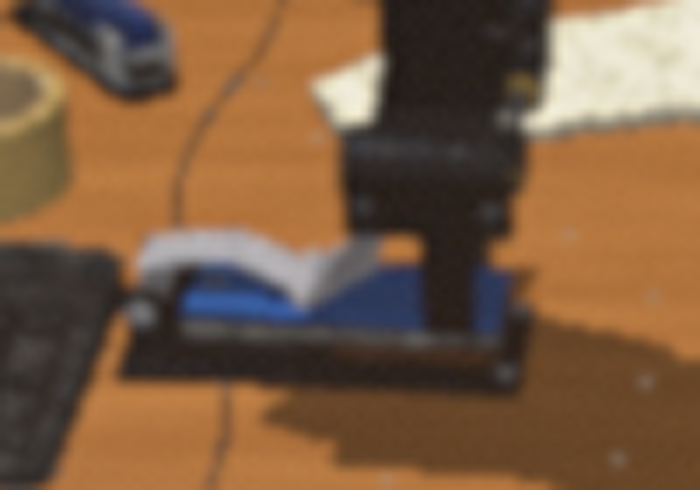

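View pics/top6.png

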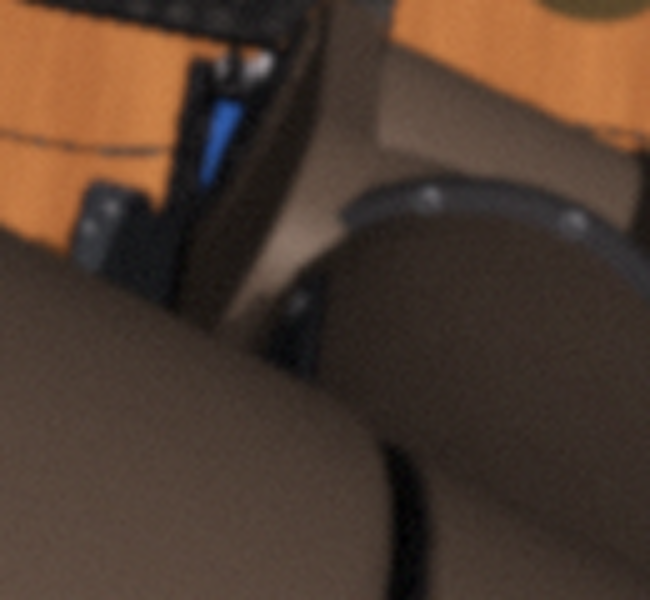

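>>> {"api": "arm_command", "payload": {"motion": [-1, 0, -1, 0, 0, 0, 0, -1, 0, -1, 0, 0, 0, 0, -1, 0, -1, 0, 0, 0, 0]}}

```text
t: 10.0
eef_pos: [600.9, -120.9, 25.9]
tcp_rot: [3.139, 0.0, -1.638]
ft_force: [-7.1, 0.7, 4.1]
opening: 0.522
```

Run:
```python
from cell import env
for i in range(2):
    env.read_camera("side");s=env.state();print(s["t"],s["eef_pos"].round(2),s["tcp_rot"],s["ft_force"].round(2),s["moment"].round(2),s["opening"])
```

```text
10.05 [ 600.96 -120.89   25.89] [ 3.13943295e+00  2.40239765e-04 -1.63842950e+00] [-7.25  0.88  3.75] [0.   1.21 0.07] 0.5192113412533746
10.1 [ 600.96 -120.91   25.91] [ 3.13945466e+00  2.20979099e-04 -1.63844081e+00] [-6.55  0.56  3.65] [0.03 1.17 0.02] 0.5268323701306152
```

>>> {"api": "arm_command", "payload": {"motion": [0.0, 0, 0, 0, 0, 0, 0, 0.5, 0, 0, 0, 0, 0, 0, 0.5, 0, 0, 0, 0, 0, 0, 0.5, 0, 0, 0, 0, 0, 0, 0.5, 0, 0, 0, 0, 0, 0, 0.5, 0, 10, -15, 0, 0, 0, 0.5, 0, 30, -50, 0, 0, 0, 0.5, 0, 60, -100, 0, 0, 0, 0.5, 0, 90, -150, 0, 0, 0, 0.5, 50, 110, -170, 0, 0, 0, 0.5, 100, 130, -180, 0, 0, 0, 0.5, 150, 140, -180, 0, 0, 0, 0.5, 200, 140, -180, 0, 0, 0, 0.5, 250, 120, -180, 0, 0, 0, 0.5, 300, 100, -180, 0, 0, 0, 0.5, 300, 100, -180, 0, 0, 0, 0.5, 300, 100, -180, 0, 0, 0]}}

```text
t: 11.8
eef_pos: [481.9, -416.6, 205.1]
tcp_rot: [-3.141, -0.001, -1.641]
ft_force: [0.1, 0.9, -0.1]
opening: 0.748
```

Run:
```python
from cell import env
import cv2,numpy as np
for n in("side","top"):
    p=np.mean([env.read_camera(n)[0].astype(np.float32) for _ in range(4)],0);np.save(f"im_{n}7.npy",p)
    q=p[150:200,265:345] if n=="side" else p[155:245,385:445]
    k=8 if n=="side" else 6.6
    cv2.imwrite(f"pics/{n}7.png",cv2.resize(q[:,:,::-1].astype(np.uint8),None,fx=k,fy=k,interpolation=cv2.INTER_CUBIC))
s=env.state();print(s["t"],s["eef_pos"],s["ft_force"],s["opening"])
```

```text
12.2 [ 482.0090952  -412.78434533  206.38956191] [1.15291764 0.08084948 0.58003636] 0.7541970790778468
```

View pics/side7.png

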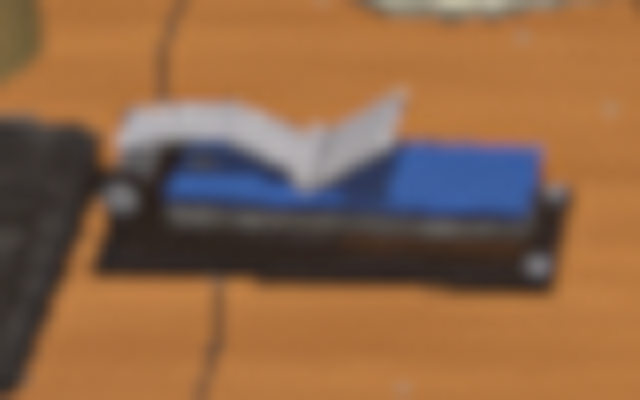

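View pics/top7.png

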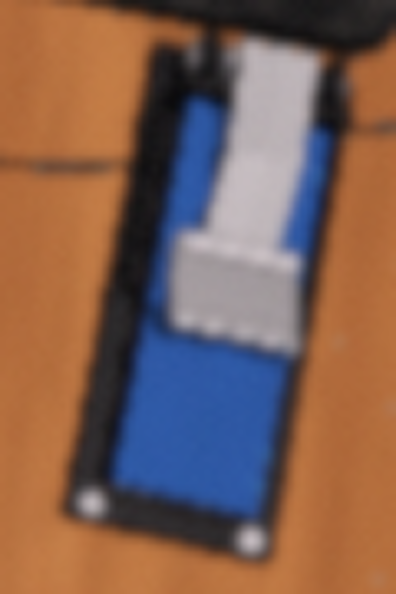

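Run:
```python
from h import *
from cell import env
from scipy.optimize import minimize
for n,H in(("top",(647.73,-125.04,-3.99)),("side",(651.06,-124.06,-3.68))):
    im=np.load(f"im_{n}7.npy");c=env.calibration(n);z=24
    def M(q,bx): return soft(proj(body(body(bx,q[0],q[1],np.radians(q[2])),H[0],H[1],np.radians(H[2])),c))
    B=im[...,2]-0.5*im[...,0]-.5*im[...,1]
    q0=[0,0,0];full=box(-70,70,-25,25,32 if n=="side" else 31.9,32)
    R=M(q0,box(-80,-28,-36,36,24,32))>.02 if n=="top" else M(q0,box(-80,-28,-36,36,32,32.1))>.02
    m0=M(q0,full);fg=np.median(B[R&(m0>.99)])
    # black/dark background ~0; wood negative -> clip
    a=np.clip(B/fg,0,1)
    co=lambda q:((M(q,full)-a)[R]**2).sum()
    r=minimize(co,q0,method="Nelder-Mead",options=dict(initial_simplex=[q0,[3,0,0],[0,3,0],[0,0,3]]));print(n,r.x.round(2),round(r.fun,2),R.sum())
    # arm & pile heights
s="";p,d=env.read_camera("top");W=cloud(d,env.calibration("top"))
r=env.silhouettes("top","blue_sample");print([(x["confidence"],x["location"],np.nanmedian(W[x["region"]],0).round(1)) for x in r][:2])
p,d=env.read_camera("side");r=env.silhouettes("side","pile_top");print([(x["confidence"],x["location"]) for x in r][:2])
m=np.load("m_top0.npy")
```

```text
top [-0.79  1.5   0.01] 0.67 969
side [-1.23 10.37  1.95] 0.77 300
[(0.67, [416.0, 213.6], array([ 620.5, -115. ,   30.5]))]
[(0.62, [289.3, 177.5])]
```

Run:
```python
from cell import env
print(env.job_done()); print(env.state()["t"])
```

```text
the job is handed in; nothing more can be done
None
the job is handed in; nothing more can be done
```

The blue sample is in the holder, flat on the pile under the sprung arm. I gripped it near its rear end and slid it in along the pile's top. The arm lifted by itself as the sample went in. I then released the sample, backed the robot clear and handed the job in after about 12 s.

- **Position:** the last top-camera fit puts the sample 0.8 mm short of the ideal spot in x, 1.5 mm off in y, and turned 0.01°. The robot's own reading gave about −0.1 mm in x and 0.5 mm in y.
- **Forces:** the highest readings I saw were about 7 N sideways and 4.5 N upward, during insertion.
- **Pile:** in the pictures it appears to be in place and in line with the sample. I did not measure its position again after the insertion.
- **Disagreement:** the side-camera fit gave about 10 mm off in y and 2° of turn. I set that aside because y is poorly resolved from that angle: the untouched pile was already about 5 mm off in the same fit. Comparing the edges by eye in the side pictures suggests a shift of only about 2 mm.

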